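# Slide a pine block through the guide posts to the stop

## Task

Load the bench jig: with the fingertips, push the pine block endways through the narrow gap between the two steel guide posts until its leading end sits flush against the steel stop behind them, then draw the fingers clear. Slide it along the bench all the way, never picking it up or tipping it, and leave the things standing around it where they are.

Things in the scene. Friction and masses are not known exactly. Their poses are not given: they have to be found in the camera images.
- block: loose pine block, about 0.14 kg, 62 (x) x 120 (y, its long axis) x 38 mm high (z), lying flat on the bench in front of the gap, on the side away from the stop, up to about 25 mm off the line through the gap and turned up to 0.3 rad from it. Origin: centre of its underside. It slides on the bench and turns freely. Either end may lead.
- jig: jig screwed to the bench, does not move. Origin: on the bench midway between its two guide posts; z up; +y is the way the block goes, through the gap to the stop; seen that way -x is left. The gap is 66 mm wide (2 mm of room each side of the block). Fully home, the block's origin is at x = 0, y = 76 mm and its rear end at y = 16 mm, 5 mm past the posts; fingers can follow it between them.
- post_left (a point): top centre of the guide post at the jig's -x side: upright steel pin, 22 mm in diameter, 30 mm high, at jig x = -44 mm, y = 0. Its foot plate, 5 mm high (8 mm at the screw), reaches outwards only, to x = -79 mm.
- post_right (a point): top centre of the other guide post, the same mirrored, at jig x = +44 mm, y = 0.
- stop_face (a point): middle of the stop's face, 18 mm above the bench, at jig x = 0, y = 136 mm. The stop is an upright steel plate 84 mm wide (x), 36 mm high, square to jig y; its foot is behind it. Between posts and stop is bare bench.
- tape_measure: loose yellow tape measure 37x83x68 mm high, bystander on the far side (jig +x) of the block's path, about 145 mm from its centre line, before the gap. Origin: centre of its underside.
- tin: loose paint tester tin, 66 mm in diameter, 85 mm high, bystander on the far side (jig +x) of the stop, about 125 mm from the centre line. Origin: centre of its underside.
- bolt: loose steel hex bolt 22x62x19 mm lying on the bench, bystander on the far side (jig +x) of the posts, about 130 mm from the centre line. Origin: centre of its underside.
- black_tape: loose roll of black tape lying flat, 65 mm in diameter, 18 mm high, bystander behind the stop, about 95 mm beyond its face. Origin: centre of its underside.
Things that resemble listed ones, but are neither listed nor needed, are in the scene too. Several things have the shape of the block; the one meant has the colours described above.

How it is judged:
By the outcome, as a careful person would: the job done as asked, in the order asked, and still so for the second after the job is handed in, with the robot touching nothing.
It also fails if it takes over 64 s, if anything falls off the work surface, if the arm or the gripper's body presses on something with over 40 N, if the wrist force passes 120 N, or if a joint passes its speed limit or range.

## Robot

A 6-joint arm with a two-finger parallel gripper is mounted at the origin on a cart in front of the work surface, level with it; the furniture and walls round the work are solid. World frame = base frame: x ahead of the robot, y to its left, z up, the work surface at z = 0. Lengths are in m, angles in rad, forces in N, time in s.
With the tool pointing down it reaches from about 0.25 to 0.775 m from the base axis. Payload 4 kg.
Tool frame: the origin (TCP) lies at the very end of the fingers, on their centre line; the grasp point (between the pads) lies 19 mm behind it; z points along the fingers, x is the direction in which the jaws open and shut, and the axes are right-handed (so a half turn about z gives the same grasp; the last joint's range is limited). The gripper opens to 94 mm and grips with 3 to 60 N. Pads are 16 mm wide; open, the fingers measure 119 mm over their backs; the gripper's body (75 mm by 177 mm) begins 78 mm behind the grasp point.
Start: joints at [-1.244, 0.087, 1.371, -0, 1.684, -0.103], TCP at [0.229, -0.5, 0.206] pointing down, gripper open.
Joint ranges: [-3.1, 3.1], [-0.76, 2.03], [0.27, 2.55], [-1.08, 4.22], [0.17, 2.65], [-2.57, 2.57]. Speed limits (rad/s): [2.79, 2.79, 3.14, 3.14, 3.14, 3.14].

## Interface

Orientations are given as [roll, pitch, yaw] about the fixed x, y, z axes, in that order (R = Rz(yaw) Ry(pitch) Rx(roll)).
In Python, from bench import robot, cams, ticket gives the robot as it stands.
- The arm moves only by the tool jog_arm, never from a script. Its argument "series" is a list of rows, each an object of numbers: "x", "y", "z": the shift along the tool's x, y, z in m; "rx", "ry", "rz": the turn, a rotation vector about the tool's x, y, z in degrees. A call has 1 to 12 rows; each row shifts and turns the pose as measured when the row begins, along the tool's axes as they then stand; what a row does not reach is not made up. A row lasts 1/12 s, in which the tool goes at most 41.7 mm and 7.16 degrees, less where a joint would pass 70% of its speed; a pose out of reach is approached as far as the arm can. A call with a gripper value outside its range is refused whole. "claw" is the opening, from 0 (shut) to 1 (fully open), set as the call begins (left out, the last holds). The fingers move at their own pace and stop on an object; the grip force is fixed at half the most. Time passes only in rows, so rows that do not move let the fingers close. It gives the time, the measured TCP pose, the force and the opening at its end, in the units of the state.
- robot.get_obs(): the state, without advancing time (a new reading comes with each control period).
- cams.snapshot(name): name is "scene" or "top" or "wrist"; returns a dict with "img" (420x560x3 uint8, red, green, blue), "mtx" (3x3 intrinsics, pixels), "k1" (the pictures are not rectified: a ray, as slopes to the right and down, at radius r is drawn at 1 + k1 r^2 times it, then the intrinsics apply), "origin" and "attitude" of the camera in the world. Camera axes: x right, y down, z forward; pixel columns grow to the right and rows downward; lengths in m; the calibration is good to about 2 mm. A picture is of the moment at which its call begins. There is no depth.
- ticket.close_job(): hands the job in, once; it reports no verdict.
Trained networks look in a picture, given as the dict that the camera call returned (one of the last four; its "shot" number tells which), for a name from the list of things; names that differ only in an ending like _2 or _b are one class to them, and where a whole thing is asked for, a point or a joint stands for the part that bears it (a point fixed in the world has none). Each returns a list of dicts, best first, with "p" (0 to 1); they miss things now and then, are a little off and sometimes report something else, mostly with a low value. They report only what shows in the picture. A call takes as long as a camera call. They do not tell look-alikes from the thing itself.
- cams.look_for(thing, picture): "bbox" ([left, top, width, height] in pixels, round what is visible of it).
The state is a dict: "time": time; "joint_positions": joint angles; "qvel": joint speeds; "joint_torque": joint torques, N m; "tool_pos": TCP position; "ee_rot": TCP orientation; "wrist_force": force on the tool from outside, world axes, zero at the start; "wrist_torque": the same for the moment, N m; "width": finger opening in m.
Only numpy, scipy, OpenCV 4.12 (cv2) and the standard library are available. Lean on these libraries where they do the work, as an engineer would, in place of code of your own. Each camera call takes 0.05 s, during which the arm holds its last target.

## Working session

There is one attempt and no reset: what is moved stays moved. The work goes in short steps, Python scripts to look and compute and a tool call to move; the robot and the scene stay as the last step left them, time stands still between calls to the robot, and variables do not carry over. Pictures are saved under pics/ and viewed, and the job is handed in when it is done.

Besides the shell and the picture viewer there is one more tool, called after "Call:" as a command line: name --argument value ..., lists and objects as JSON in quotes. jog_arm: Moves the arm, as the interface text tells. Its arguments: {"type":"object","properties":{"series":{"type":"array","items":{"type":"object","properties":{"x":{"type":"number"},"y":{"type":"number"},"z":{"type":"number"},"rx":{"type":"number"},"ry":{"type":"number"},"rz":{"type":"number"}}}},"claw":{"type":"number"}},"required":["series"]}

```bash
mkdir -p pics; ls
cat > h.py <<'E'
import numpy as np, cv2
from bench import robot, cams, ticket
def save(s,n): cv2.imwrite('pics/'+n, cv2.cvtColor(s['img'],cv2.COLOR_RGB2BGR))
E
python3 - <<'E'
from h import *
o=robot.get_obs(); print(o)
for n in ('scene','top'):
    s=cams.snapshot(n); save(s,n+'1.png'); print(n,s['mtx'],s['k1'],s['origin'],s['attitude'])
    for t in ['block','jig','post_left','post_right','stop_face','tape_measure','tin','bolt','black_tape']:
        print(t,[(np.round(d['bbox']),round(d['p'],2)) for d in cams.look_for(t,s)][:4])
E
```

```text
pics
{'time': 0.0, 'joint_positions': array([-1.24408996e+00,  8.79513548e-02,  1.37220460e+00, -4.18975474e-05,
        1.68360935e+00, -1.03125478e-01]), 'qvel': array([ 0.00103447,  0.00041955,  0.00095249, -0.00066644, -0.00027155,
       -0.00051946]), 'joint_torque': array([-1.13160897e-04, -3.40182996e+01, -3.02428293e+01,  7.17017334e-02,
        3.28853773e-02, -1.79704280e-04]), 'tool_pos': array([ 0.22899092, -0.49947103,  0.20433137]), 'ee_rot': array([-3.14141042e+00,  2.16538896e-03, -1.14096895e+00]), 'wrist_force': array([-0.34730756, -0.55273172, -0.14259224]), 'wrist_torque': array([-0.00480917, -0.00581712, -0.02100996]), 'width': 0.09425821473537985}
scene [[466.90979687   0.         281.68639409]
 [  0.         466.90979687 216.64880511]
 [  0.           0.           1.        ]] -0.03710187299125241 [0.19112653 0.70827051 0.75033741] [-2.32143342  0.00621618 -2.6659965 ]
block [(array([334., 145.,  50.,  26.]), 0.97), (array([316., 184.,  42.,  47.]), 0.92)]
jig [(array([236., 236.,  96.,  86.]), 0.59)]
post_left [(array([238., 239., 100.,  86.]), 0.65)]
post_ri
[... 238 characters left out ...]
 0.43)]
black_tape [(array([210., 317.,  38.,  33.]), 0.83)]
top [[389.11197804   0.         274.79678405]
 [  0.         389.11197804 211.12684475]
 [  0.           0.           1.        ]] -0.06988397047815051 [0.38647316 0.03776144 1.05823806] [-2.98230425  0.01017134 -1.59201662]
block [(array([378., 215.,  39.,  45.]), 0.77), (array([300., 232.,  45.,  27.]), 0.74)]
jig []
post_left [(array([194., 212.,  71.,  63.]), 0.86)]
post_right []
stop_face [(array([195., 215.,  71.,  58.]), 0.55)]
tape_measure [(array([297., 182.,  30.,  25.]), 0.6)]
tin [(array([214., 174.,  27.,  31.]), 0.76), (array([164., 222.,  24.,  25.]), 0.2)]
bolt []
black_tape [(array([163., 221.,  24.,  22.]), 0.85)]
```

View pics/scene1.png

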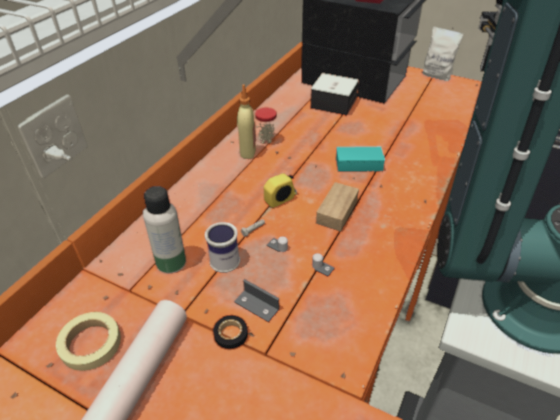

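View pics/top1.png

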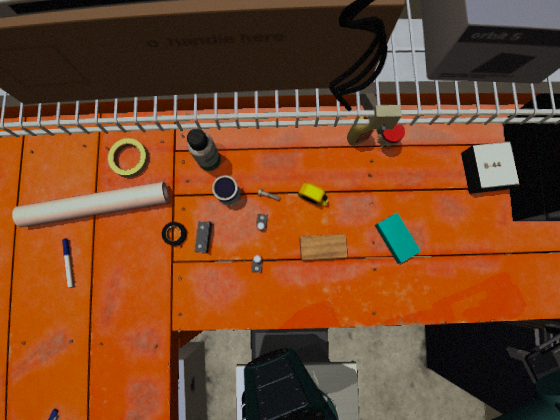

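Run:
```python
import cv2
a=cv2.imread('pics/top1.png')[150:320,140:440]; cv2.imwrite('pics/top1z.png',cv2.resize(a,None,fx=2.6,fy=2.6,interpolation=cv2.INTER_CUBIC))
a=cv2.imread('pics/scene1.png')[130:350,190:410]; cv2.imwrite('pics/scene1z.png',cv2.resize(a,None,fx=2.7,fy=2.7,interpolation=cv2.INTER_CUBIC))
```

```text
(no output)
```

View pics/top1z.png

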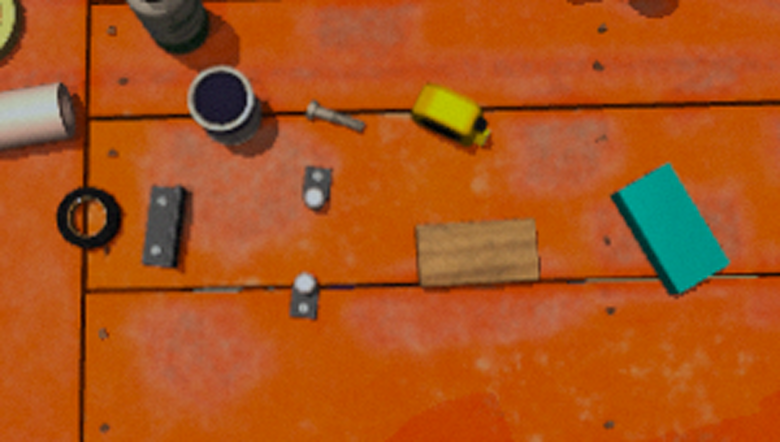

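View pics/scene1z.png

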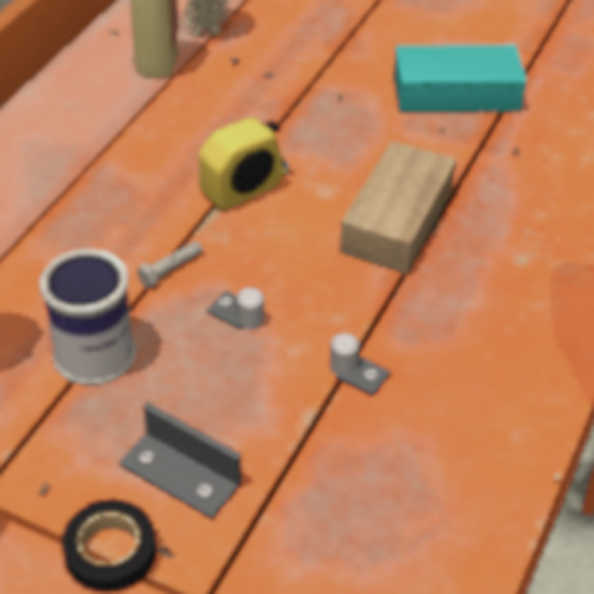

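The scene view shows the pine block at about (338,206), the post tops at (283,242) and (318,258), and the stop at (260,298). In the top view the block is at (323,247), the posts are at (257,259) and (262,226), and the stop is at (203,237). The teal block is a look-alike. Next I'll measure these positions.

```bash
cat >> h.py <<'E'
from scipy.spatial.transform import Rotation as Ro
def proj(s,P):
    R=Ro.from_euler('xyz',s['attitude']).as_matrix()
    p=(np.atleast_2d(P)-s['origin'])@R
    a=p[:,:2]/p[:,2:]; r2=(a**2).sum(1,keepdims=True); a=a*(1+s['k1']*r2)
    m=s['mtx']; return a*[m[0,0],m[1,1]]+[m[0,2],m[1,2]]
def back(s,uv,z):
    m=s['mtx']; d=(np.atleast_2d(uv)-[m[0,2],m[1,2]])/[m[0,0],m[1,1]]
    a=d.copy()
    for _ in range(20): a=d/(1+s['k1']*(a**2).sum(1,keepdims=True))
    R=Ro.from_euler('xyz',s['attitude']).as_matrix()
    v=np.c_[a,np.ones(len(a))]@R.T
    return s['origin']+v*((z-s['origin'][2])/v[:,2:])
def blobs(mask,box,amin=15):
    x,y,w,h=box; k=np.zeros_like(mask); k[y:y+h,x:x+w]=mask[y:y+h,x:x+w]
    n,l,st,c=cv2.connectedComponentsWithStats(k.astype(np.uint8))
    return [(st[i][4],np.round(c[i],2),(l==i)) for i in range(1,n) if st[i][4]>=amin]
def hsv(s): return cv2.cvtColor(s['img'],cv2.COLOR_RGB2HSV).astype(int)
E
python3 - <<'E'
from h import *
o=robot.get_obs(); 
for n,bp,bb in (('scene',(265,230,75,50),(310,180,55,55)),('top',(245,205,30,75),(292,228,62,40))):
    s=cams.snapshot(n); H=hsv(s)
    for a,c,_ in blobs((H[...,1]<60)&(H[...,2]>130),bp,8): print(n,'post',a,c,back(s,c,0.03)[0])
    x,y,w,h=bb
    print(H[y:y+h:5,x:x+w:6].tolist()[3][:12])
    for a,c,m in blobs((H[...,0]>11)&(H[...,0]<25)&(H[...,1]<175),bb,100):
        print('block',a,c,back(s,c,0.038)[0])
        r=cv2.minAreaRect(np.argwhere(m)[:,::-1].astype(np.float32)); b=cv2.boxPoints(r); print(b, back(s,b,0.038))
E
```

```text
scene post 61 [281.92 240.49] [0.51393077 0.09018346 0.03      ]
scene post 27 [272.3  241.19] [0.53135104 0.10136158 0.03      ]
scene post 65 [317.22 257.54] [0.42642164 0.10074805 0.03      ]
scene post 21 [327. 268.] [0.39718049 0.11774072 0.03      ]
[[12, 155, 214], [12, 154, 214], [11, 161, 214], [17, 91, 190], [17, 86, 196], [17, 88, 183], [17, 86, 189], [17, 90, 182], [10, 156, 181], [10, 165, 207]]
block 1757 [332.98 206.61] [ 0.4554421  -0.05161471  0.038     ]
[[310. 180.]
 [364. 180.]
 [364. 234.]
 [310. 234.]] [[ 5.43123098e-01 -1.16505865e-01  3.80000000e-02]
 [ 4.25503030e-01 -1.76089516e-01  3.80000000e-02]
 [ 3.61794092e-01  5.69352616e-06  3.80000000e-02]
 [ 4.65372118e-01  5.24827670e-02  3.80000000e-02]]
top post 8 [261.5 217. ] [0.53677766 0.08056185 0.03      ]
top post 38 [260.18 225.32] [0.51447671 0.08443377 0.03      ]
top post 39 [256.74 258.23] [0.42750759 0.09484993 0.03      ]
top post 9 [256. 268.] [0.40205528 0.09716579 0.03      ]
[[13, 255, 191], [12, 255, 190], [17, 144, 168], [17, 146, 173], [16, 143, 178], [17, 147, 170], [16, 142, 149], [16, 158, 158], [15, 149, 149], [11, 197, 123], [13, 252, 190]]
block 1069 [323.13 246.81] [ 0.45307224 -0.07985204  0.038     ]
[[299.74506 236.28404]
 [345.34155 233.81938]
 [346.6103  257.29132]
 [301.0138  259.75598]] [[ 0.48211596 -0.01947606  0.038     ]
 [ 0.48582257 -0.13975206  0.038     ]
 [ 0.42428235 -0.14013592  0.038     ]
 [ 0.42071622 -0.02090718  0.038     ]]
```

Call:
jog_arm --series '[{"rz":-6.7},{"rz":-6.7},{"rz":-6.7},{"rz":-6.7},{"rz":-6.7},{"rz":-6.7},{"rz":-6.7},{"rz":-6.7},{"rz":-6.7},{"rz":-6.7},{}]' --claw 0.3

```text
invalid input
```

Call:
jog_arm --series '[{"rz":-6.7},{"rz":-6.7},{"rz":-6.7},{"rz":-6.7},{"rz":-6.7},{"rz":-6.7},{"rz":-6.7},{"rz":-6.7},{"rz":-6.7},{"rz":-6.7},{"x":0.0}]' --claw 0.3

```text
invalid input
```

Call:
jog_arm --series '[{"x":0,"y":0,"z":0,"rx":0,"ry":0,"rz":-6.7}]' --claw 0.3

```text
time: 1.18
tool_pos: [0.2292, -0.5, 0.2055]
ee_rot: [3.142, -0.0, -1.022]
wrist_force: [0.4, -0.3, -0.3]
width: 0.0901
```

Run:
```python
from h import *
o=robot.get_obs(); print(o['time'],o['tool_pos'],o['ee_rot'],o['width'])
```

```text
1.1833 [ 0.22920091 -0.50002304  0.20550909] [ 3.14157889e+00 -1.71318701e-04 -1.02221047e+00] 0.09012912156392693
```

Call:
jog_arm --series '[{"x":0,"y":0,"z":0,"rx":0,"ry":0,"rz":-6.7},{"x":0,"y":0,"z":0,"rx":0,"ry":0,"rz":-6.7},{"x":0,"y":0,"z":0,"rx":0,"ry":0,"rz":-6.7},{"x":0,"y":0,"z":0,"rx":0,"ry":0,"rz":-6.7},{"x":0,"y":0,"z":0,"rx":0,"ry":0,"rz":-6.7},{"x":0,"y":0,"z":0,"rx":0,"ry":0,"rz":-6.7},{"x":0,"y":0,"z":0,"rx":0,"ry":0,"rz":-6.7},{"x":0,"y":0,"z":0,"rx":0,"ry":0,"rz":-6.7},{"x":0,"y":0,"z":0,"rx":0,"ry":0,"rz":-6.7}]' --claw 0.3

```text
time: 1.93
tool_pos: [0.2292, -0.5, 0.2055]
ee_rot: [3.141, -0.0, 0.084]
wrist_force: [0.2, 1.5, -0.8]
width: 0.031
```

Call:
jog_arm --series '[{"x":0,"y":0,"z":0,"rx":0,"ry":0,"rz":3},{"x":0.023,"y":-0.03,"z":0,"rx":0,"ry":0,"rz":0},{"x":0.023,"y":-0.03,"z":0,"rx":0,"ry":0,"rz":0},{"x":0.023,"y":-0.03,"z":0,"rx":0,"ry":0,"rz":0},{"x":0.023,"y":-0.03,"z":0,"rx":0,"ry":0,"rz":0},{"x":0.023,"y":-0.03,"z":0,"rx":0,"ry":0,"rz":0},{"x":0.023,"y":-0.03,"z":0,"rx":0,"ry":0,"rz":0},{"x":0.023,"y":-0.03,"z":0,"rx":0,"ry":0,"rz":0},{"x":0.023,"y":-0.03,"z":0,"rx":0,"ry":0,"rz":0},{"x":0.023,"y":-0.03,"z":0,"rx":0,"ry":0,"rz":0},{"x":0,"y":0,"z":0,"rx":0,"ry":0,"rz":0}]' --claw 0.3

```text
time: 2.85
tool_pos: [0.434, -0.214, 0.2043]
ee_rot: [3.141, -0.003, 0.026]
wrist_force: [-0.3, -0.3, 1.0]
width: 0.0281
```

Run:
```python
from h import *
o=robot.get_obs(); print(o['time'],o['tool_pos'],o['ee_rot'],o['width'])
s=cams.snapshot('wrist'); save(s,'w1.png'); print(s['mtx'],s['k1'],s['origin'],s['attitude'])
```

```text
2.85 [ 0.43399877 -0.21397177  0.20426269] [ 3.14110415e+00 -2.73772263e-03  2.56456631e-02] 0.028115969620460587
[[297.06760233   0.         280.94288454]
 [  0.         297.06760233 207.4585316 ]
 [  0.           0.           1.        ]] -0.049764012962257256 [ 0.43046782 -0.13640285  0.3832878 ] [ 2.86966051 -0.00407298  0.02565819]
```

View pics/w1.png

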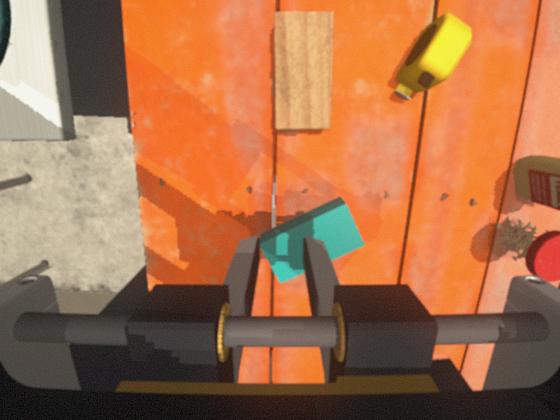

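The wrist view shows the pine block with its rear end at row 130, columns 275–331. The teal look-alike is under the fingers, with bare bench between them. I'll move forward to get the block and posts in one wrist image.

Call:
jog_arm --series '[{"x":0.005,"y":-0.035,"z":0,"rx":0,"ry":0,"rz":0},{"x":0.005,"y":-0.035,"z":0,"rx":0,"ry":0,"rz":0},{"x":0.005,"y":-0.035,"z":0,"rx":0,"ry":0,"rz":0},{"x":0.005,"y":-0.035,"z":0,"rx":0,"ry":0,"rz":0},{"x":0,"y":0,"z":0,"rx":0,"ry":0,"rz":0},{"x":0,"y":0,"z":0,"rx":0,"ry":0,"rz":0}]'

```text
time: 3.4
tool_pos: [0.4484, -0.0773, 0.2032]
ee_rot: [3.134, 0.0, 0.016]
wrist_force: [-0.1, 0.2, 0.6]
width: 0.0282
```

Run:
```python
from h import *
o=robot.get_obs(); print(o['time'],o['tool_pos'],o['ee_rot'],o['width'])
s=cams.snapshot('wrist'); save(s,'w2.png'); print(s['origin'],s['attitude'])
import pickle; pickle.dump(s,open('w2.pkl','wb'))
```

```text
3.4 [ 0.44843703 -0.07728682  0.20319492] [3.13401419e+00 3.58167028e-04 1.58313888e-02] 0.028171643287862876
[0.44620665 0.00158328 0.38165396] [ 2.86255507e+00 -9.97737627e-04  1.59066643e-02]
```

View pics/w2.png

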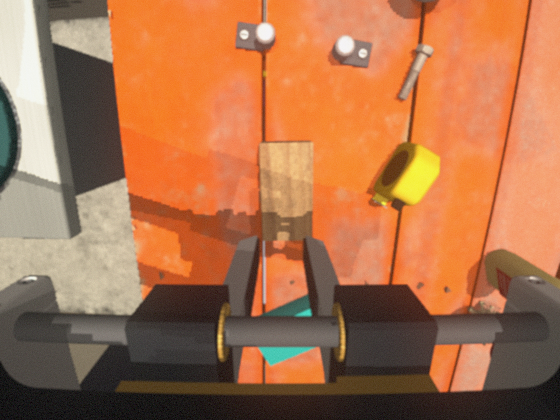

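The wrist view shows the post tops at (265,33) and (345,46), and the block's top face at columns 260–312, rows 141–240. I'll get subpixel values for these.

Run:
```python
from h import *
import pickle
s=pickle.load(open('w2.pkl','rb')); H=hsv(s)
P=[]
for a,c,m in blobs((H[...,1]<70)&(H[...,2]>120),(225,5,155,75),20): print(a,c,back(s,c,0.03)[0])
x,y,w,h=(245,125,85,130)
for rr in (160,190,220): print([tuple(v) for v in H[rr,250:322:6]])
m=(H[...,0]>10)&(H[...,0]<26)&(H[...,1]<160)
for a,c,mm in blobs(m,(245,125,85,130),100):
    print(a,c)
    # side edges per row
    L=[];Rr=[]
    for r in range(150,232,2):
        k=np.where(mm[r])[0]
        if len(k): L.append((k.min()-.5,r)); Rr.append((k.max()+.5,r))
    T=[]
    for cc in range(264,310,2):
        k=np.where(mm[:,cc])[0]; T.append((cc,k.min()-.5)); 
    B=[(cc,np.where(mm[:,cc])[0].max()+.5) for cc in range(266,308,4)]
    for n,e in (('L',L),('R',Rr),('T',T),('B',B)):
        W=back(s,np.array(e,float),0.038); print(n,np.median(W,0)); f=cv2.fitLine(W[:,:2].astype(np.float32)*1000,cv2.DIST_HUBER,0,0.01,0.001).ravel(); print(f, [len(W)])
im=cv2.resize(cv2.cvtColor(s['img'],cv2.COLOR_RGB2BGR)[:260,200:400],None,fx=2.3*1.3,fy=2.3,interpolation=cv2.INTER_CUBIC)
cv2.imwrite('pics/w2z.png',cv2.resize(cv2.cvtColor(s['img'],cv2.COLOR_RGB2BGR)[0:250,220:400],None,fx=2.4*1.0,fy=2.4))
```

```text
731 [253.98  34.25] [0.41620117 0.09343796 0.03      ]
732 [353.25  50.34] [0.52385667 0.07955765 0.03      ]
[(np.int64(9), np.int64(173), np.int64(242)), (np.int64(9), np.int64(190), np.int64(227)), (np.int64(14), np.int64(132), np.int64(224)), (np.int64(13), np.int64(132), np.int64(208)), (np.int64(17), np.int64(117), np.int64(238)), (np.int64(18), np.int64(115), np.int64(242)), (np.int64(16), np.int64(124), np.int64(231)), (np.int64(18), np.int64(114), np.int64(240)), (np.int64(16), np.int64(121), np.int64(239)), (np.int64(16), np.int64(116), np.int64(237)), (np.int64(14), np.int64(124), np.int64(222)), (np.int64(12), np.int64(173), np.int64(246))]
[(np.int64(9), np.int64(178), np.int64(238)), (np.int64(9), np.int64(193), np.int64(229)), (np.int64(14), np.int64(125), np.int64(213)), (np.int64(13), np.int64(124), np.int64(194)), (np.int64(15), np.int64(130), np.int64(218)), (np.int64(15), np.int64(130), np.int64(208)), (np.int64(15), np.int64(131), np.int64(200)), (np.int64(14), np.int64(126), np.int64(212)), (np.int64(15), np.int64(129), np.int64(217)), (np.int64(15), np.int64(13
[... 412 characters left out ...]
124), np.int64(130)), (np.int64(13), np.int64(131), np.int64(123)), (np.int64(14), np.int64(128), np.int64(135)), (np.int64(14), np.int64(141), np.int64(130)), (np.int64(13), np.int64(137), np.int64(128)), (np.int64(11), np.int64(203), np.int64(242))]
5169 [286.13 189.46]
L [ 0.4224484  -0.07575934  0.038     ]
[ 3.8053337e-02 -9.9927568e-01  4.2289859e+02 -7.6376167e+01] [41]
R [ 0.48484278 -0.07476865  0.038     ]
[ 1.6317554e-02 -9.9986684e-01  4.8493738e+02 -7.5189301e+01] [41]
T [ 0.4525898  -0.01824071  0.038     ]
[ 9.9890602e-01  4.6762884e-02  4.5848822e+02 -1.8087118e+01] [23]
B [ 0.45508493 -0.13840248  0.038     ]
[ 9.9859715e-01  5.2950539e-02  4.5258057e+02 -1.3888101e+02] [11]
```

View pics/w2z.png

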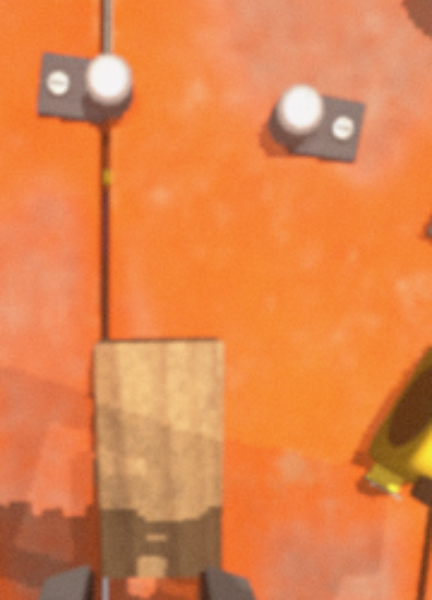

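Run:
```python
from h import *
import pickle
s=pickle.load(open('w2.pkl','rb')); H=hsv(s)
for th in (170,190,205,220):
  for a,c,m in blobs((H[...,1]<50)&(H[...,2]>th),(225,5,155,75),60):
    ys,xs=np.where(m); print(th,a,c,(xs.min(),xs.max(),ys.min(),ys.max()),back(s,c,0.03)[0])
# predicted circle size
print(proj(s,[[.426,.1,.03],[.437,.1,.03],[.415,.1,.03],[.426,.111,.03],[.426,.089,.03]]))
```

```text
170 229 [264.7   31.56] (np.int64(257), np.int64(273), np.int64(23), np.int64(40)) [0.42767928 0.0962298  0.03      ]
170 75 [243.76  33.76] (np.int64(239), np.int64(248), np.int64(29), np.int64(38)) [0.40524304 0.09381188 0.03      ]
170 228 [345.31  44.34] (np.int64(338), np.int64(353), np.int64(36), np.int64(53)) [0.51481459 0.085337   0.03      ]
170 76 [362.51  52.57] (np.int64(358), np.int64(367), np.int64(48), np.int64(57)) [0.53415149 0.07760496 0.03      ]
190 229 [264.7   31.56] (np.int64(257), np.int64(273), np.int64(23), np.int64(40)) [0.42767928 0.0962298  0.03      ]
190 66 [243.82  33.98] (np.int64(240), np.int64(248), np.int64(30), np.int64(38)) [0.40530514 0.09359507 0.03      ]
190 228 [345.31  44.34] (np.int64(338), np.int64(353), np.int64(36), np.int64(53)) [0.51481459 0.085337   0.03      ]
190 62 [362.6   52.89] (np.int64(359), np.int64(366), np.int64(49), np.int64(57)) [0.53427484 0.07728438 0.03      ]
205 229 [264.7   31.56] (np.int64(257), np.int64(273), np.int64(23), np.int64(40)) [0.42767928 0.0962298  0.03      ]
205 60 [243.72  34.12] (np.int64(240), np.int64(247), np.int64(30), np.int64(38)) [0.40519637 0.09345573 0.03      ]
205 227 [345.27  44.32] (np.int64(338), np.int64(353), np.int64(36), np.int64(53)) [0.51476991 0.0853558  0.03      ]
220 229 [264.7   31.56] (np.int64(257), np.int64(273), np.int64(23), np.int64(40)) [0.42767928 0.0962298  0.03      ]
220 224 [345.3   44.29] (np.int64(338), np.int64(353), np.int64(36), np.int64(53)) [0.5148006 0.0853867 0.03     ]
[[263.14191892  27.70261421]
 [273.45205885  27.85612531]
 [252.83550945  27.5720056 ]
 [263.17891171  16.42516715]
 [263.10855331  38.84925272]]
```

Call:
jog_arm --series '[{"x":0.002,"y":0.03,"z":0,"rx":0,"ry":0,"rz":-0.8},{"x":0.002,"y":0.03,"z":0,"rx":0,"ry":0,"rz":0},{"x":0.002,"y":0.03,"z":0,"rx":0,"ry":0,"rz":0},{"x":0,"y":0,"z":0,"rx":0,"ry":0,"rz":0},{"x":0,"y":0,"z":0.03,"rx":0,"ry":0,"rz":0},{"x":0,"y":0,"z":0.03,"rx":0,"ry":0,"rz":0},{"x":0,"y":0,"z":0.03,"rx":0,"ry":0,"rz":0},{"x":0,"y":0,"z":0.02,"rx":0,"ry":0,"rz":0},{"x":0,"y":0,"z":0,"rx":0,"ry":0,"rz":0},{"x":0,"y":0,"z":0,"rx":0,"ry":0,"rz":0}]'

```text
time: 4.28
tool_pos: [0.4529, -0.1903, 0.0925]
ee_rot: [3.128, -0.003, 0.005]
wrist_force: [0.6, 0.3, -0.3]
width: 0.028
```

Run:
```python
from h import *
o=robot.get_obs(); print(o['time'],o['tool_pos'],o['ee_rot'],o['width'],o['qvel'])
s=cams.snapshot('wrist'); save(s,'w3.png')
```

```text
4.2833 [ 0.45290976 -0.19026375  0.09250188] [ 3.12773142 -0.0032292   0.0046593 ] 0.027987998940517764 [-0.03024744  0.01918427  0.03234807 -0.00293195 -0.00347647 -0.00523389]
```

View pics/w3.png

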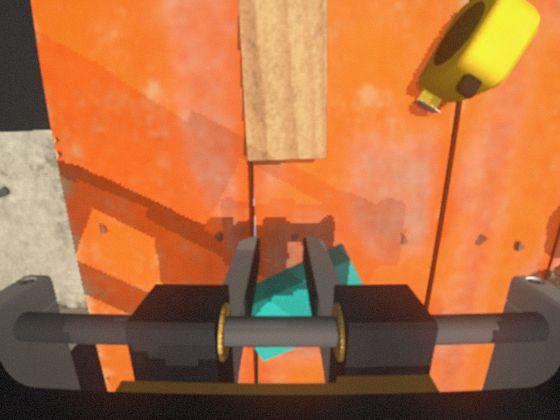

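The wrist view shows the fingers behind the block's rear end (row 160) with the teal look-alike further back. I'll correct the pose before descending.

Call:
jog_arm --series '[{"x":0.004,"y":-0.012,"z":0.01,"rx":0.8,"ry":-0.2,"rz":-1.4},{"x":0,"y":-0.006,"z":0.01,"rx":0,"ry":0,"rz":0},{"x":0,"y":0,"z":0.01,"rx":0,"ry":0,"rz":0},{"x":0,"y":0,"z":0,"rx":0,"ry":0,"rz":0},{"x":0,"y":0,"z":0,"rx":0,"ry":0,"rz":0}]'

```text
time: 4.75
tool_pos: [0.4604, -0.1725, 0.0653]
ee_rot: [3.138, -0.008, 0.031]
wrist_force: [-1.0, 0.3, 0.4]
width: 0.0281
```

Run:
```python
from h import *
o=robot.get_obs(); print(o['time'],o['tool_pos'],o['ee_rot'],o['width'],o['qvel'])
```

```text
4.75 [ 0.46038013 -0.17249205  0.06528106] [ 3.13839841 -0.00802525  0.03114685] 0.028053439062062348 [ 0.00986219  0.00955066  0.01819575 -0.00298709 -0.00909679 -0.00026012]
```

Call:
jog_arm --series '[{"x":-0.003,"y":0,"z":0.018,"rx":0.2,"ry":-0.4,"rz":0},{"x":0,"y":0,"z":0.015,"rx":0,"ry":0,"rz":0},{"x":0,"y":0,"z":0.01,"rx":0,"ry":0,"rz":0},{"x":0,"y":0,"z":0.004,"rx":0,"ry":0,"rz":0},{"x":0,"y":0,"z":0,"rx":0,"ry":0,"rz":0},{"x":0,"y":0,"z":0,"rx":0,"ry":0,"rz":0}]'

```text
time: 5.25
tool_pos: [0.4603, -0.1731, 0.0196]
ee_rot: [3.138, -0.006, 0.034]
wrist_force: [-0.3, 0.1, 0.1]
width: 0.0282
```

Run:
```python
from h import *
o=robot.get_obs(); print(o['time'],o['tool_pos'],o['ee_rot'],o['width'],o['qvel'])
s=cams.snapshot('wrist'); save(s,'w4.png')
```

```text
5.25 [ 0.46029799 -0.17307473  0.01959439] [ 3.1384143  -0.00643956  0.03351892] 0.0282382307597497 [ 0.0007055   0.00238234 -0.00156213  0.00044062 -0.00049899 -0.0003421 ]
```

View pics/w4.png

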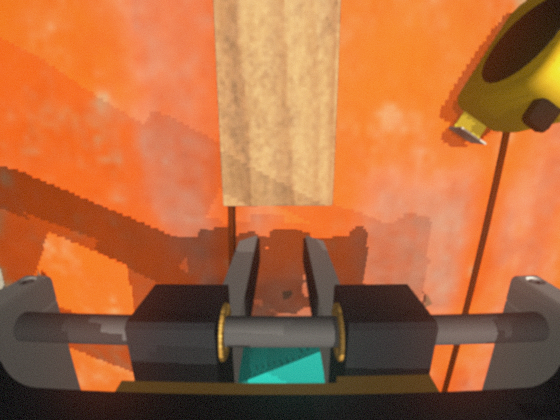

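The rear edge is at row 206, columns 223–333, with the fingers centred on column ~281. I'll lower to 10 mm and approach the rear face.

Call:
jog_arm --series '[{"x":-0.003,"y":0,"z":0.007,"rx":0,"ry":-0.3,"rz":0},{"x":0,"y":-0.005,"z":0.002,"rx":0,"ry":0,"rz":0},{"x":0,"y":-0.005,"z":0,"rx":0,"ry":0,"rz":0},{"x":0,"y":-0.005,"z":0,"rx":0,"ry":0,"rz":0},{"x":0,"y":-0.003,"z":0,"rx":0,"ry":0,"rz":0},{"x":0,"y":0,"z":0,"rx":0,"ry":0,"rz":0}]'

```text
time: 5.8
tool_pos: [0.4581, -0.1542, 0.0123]
ee_rot: [3.136, -0.005, 0.033]
wrist_force: [0.2, 0.7, 0.5]
width: 0.0281
```

Run:
```python
from h import *
o=robot.get_obs(); print(o['time'],o['tool_pos'],o['ee_rot'],o['width'],o['qvel'])
```

```text
5.8 [ 0.45814787 -0.15417669  0.01232489] [ 3.13631735 -0.00522332  0.0331348 ] 0.028122264841279117 [ 0.00613351 -0.00537746 -0.00093041 -0.00297914 -0.00294139  0.00084474]
```

Call:
jog_arm --series '[{"x":0,"y":-0.005,"z":0.002,"rx":0.3,"ry":-0.3,"rz":0},{"x":0,"y":-0.005,"z":0,"rx":0,"ry":0,"rz":0},{"x":0,"y":-0.005,"z":0,"rx":0,"ry":0,"rz":0.5},{"x":0,"y":-0.005,"z":0,"rx":0,"ry":0,"rz":0.5},{"x":0,"y":-0.005,"z":0,"rx":0,"ry":0,"rz":0.5},{"x":0,"y":-0.005,"z":0,"rx":0,"ry":0,"rz":0.5},{"x":0,"y":-0.005,"z":0,"rx":0,"ry":0,"rz":0.5},{"x":0,"y":-0.005,"z":0,"rx":0,"ry":0,"rz":0.5},{"x":0,"y":-0.004,"z":0,"rx":0,"ry":0,"rz":0.5},{"x":0,"y":-0.002,"z":0,"rx":0,"ry":0,"rz":0}]'

```text
time: 6.63
tool_pos: [0.4581, -0.104, 0.0108]
ee_rot: [3.14, -0.001, -0.034]
wrist_force: [0.8, -0.4, 0.3]
width: 0.0278
```

Run:
```python
from h import *
o=robot.get_obs(); print(o['time'],o['tool_pos'],o['ee_rot'],o['width'],o['qvel'],o['wrist_force'])
s=cams.snapshot('wrist'); save(s,'w5.png')
import pickle; pickle.dump(s,open('w5.pkl','wb'))
t=cams.snapshot('top'); save(t,'t5.png')
pickle.dump(t,open('t5.pkl','wb'))
```

```text
6.6333 [ 0.45810465 -0.10397343  0.01084829] [ 3.13975358e+00 -9.19409136e-04 -3.39179718e-02] 0.027816324641801823 [ 0.05947705 -0.01263681  0.01446597 -0.00408806 -0.00123751  0.05096378] [ 0.8080048  -0.41282841  0.33156253]
```

View pics/w5.png

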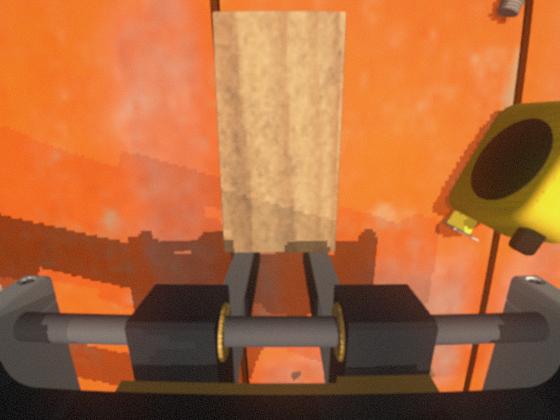

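View pics/t5.png

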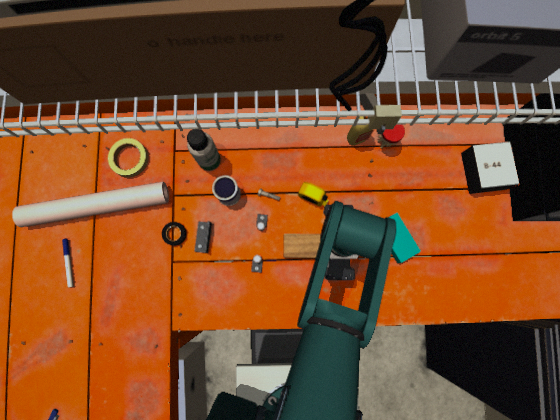

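```bash
cat >> h.py <<'E'
J0=np.array([0.4712,0.0908]); JY=-0.122
def tojig(p,yaw=None):
    c,s_=np.cos(JY),np.sin(JY); d=np.array(p)[:2]-J0
    return np.array([c*d[0]+s_*d[1], -s_*d[0]+c*d[1]])
def blockpose(s,box,rows,cols,ends='TB'):
    H=hsv(s); m=(H[...,0]>10)&(H[...,0]<26)&(H[...,1]<160)
    mm=max(blobs(m,box,100),key=lambda b:b[0])[2]
    L=[];R_=[]
    for r in range(rows[0],rows[1],2):
        k=np.where(mm[r])[0]; L.append((k.min()-.5,r)); R_.append((k.max()+.5,r))
    T=[(c,np.where(mm[:,c])[0].min()-.5) for c in range(cols[0],cols[1],2)]
    B=[(c,np.where(mm[:,c])[0].max()+.5) for c in range(cols[0],cols[1],2)]
    out={}
    for n,e in (('L',L),('R',R_),('T',T),('B',B)):
        W=back(s,np.array(e,float),0.038)[:,:2]
        f=cv2.fitLine((W*1000).astype(np.float32),cv2.DIST_HUBER,0,0.01,0.001).ravel()
        a=np.arctan2(-f[0],f[1]) if n in 'LR' else np.arctan2(f[1],f[0])
        a=(a+np.pi/2)%np.pi-np.pi/2
        out[n]=(f[2:]/1000,a)
        print(n,np.round(f[2:],1),'yaw',round(a,4))
    return out
E
python3 - <<'E'
from h import *
import pickle
s=pickle.load(open('w5.pkl','rb'))
o=blockpose(s,(190,5,180,255),(25,225),(240,325))
yaw=np.mean([o['L'][1],o['R'][1]]); print(yaw,yaw-JY)
u=np.array([np.cos(yaw),np.sin(yaw)]); v=np.array([-u[1],u[0]])
print('w',(o['R'][0]-o['L'][0])@u,'len',(o['T'][0]-o['B'][0])@v)
cx=(o['L'][0]@u+o['R'][0]@u)/2; cy=o['T'][0]@v-.06
C=cx*u+cy*v; print('C',C,tojig(C),'tcp',tojig(robot.get_obs()['tool_pos']))
E
```

```text
L [428.2 -26. ] yaw -0.0342
R [489.6 -28.1] yaw -0.0352
T [459.7  24.6] yaw -0.0336
B [461.1 -96.3] yaw -0.1026
-0.034657836 0.087342165
w 0.06141952 len 0.12081935
C [ 0.45865232 -0.03535433] [ 0.00289826 -0.12674368] tcp [ 0.01069286 -0.19496808]
```

The block is flat against the fingertips and has turned with them, with θ down from 0.152 to 0.087. I'll continue steering.

Call:
jog_arm --series '[{"x":-0.0007,"y":-0.005,"z":0,"rx":0,"ry":0,"rz":0.5},{"x":-0.0007,"y":-0.005,"z":0,"rx":0,"ry":0,"rz":0.5},{"x":-0.0007,"y":-0.005,"z":0,"rx":0,"ry":0,"rz":0.5},{"x":-0.0007,"y":-0.005,"z":0,"rx":0,"ry":0,"rz":0.5},{"x":-0.0007,"y":-0.005,"z":0,"rx":0,"ry":0,"rz":0.5},{"x":-0.0007,"y":-0.005,"z":0,"rx":0,"ry":0,"rz":0.5},{"x":-0.0007,"y":-0.004,"z":0,"rx":0,"ry":0,"rz":0.5},{"x":0,"y":-0.002,"z":0,"rx":0,"ry":0,"rz":0}]'

```text
time: 7.4
tool_pos: [0.4552, -0.065, 0.0108]
ee_rot: [3.139, -0.001, -0.102]
wrist_force: [-0.1, -0.0, -0.3]
width: 0.0282
```

```bash
cat >> h.py <<'E'
def report(s,*a):
    o=blockpose(s,*a)
    yaw=np.mean([o['L'][1],o['R'][1]])
    u=np.array([np.cos(yaw),np.sin(yaw)]); v=np.array([-u[1],u[0]])
    print('w',(o['R'][0]-o['L'][0])@u,'len',(o['T'][0]-o['B'][0])@v)
    C=(o['L'][0]@u+o['R'][0]@u)/2*u+(o['T'][0]@v-.06)*v
    print('yaw',yaw,'rel',yaw-JY,'C',C,'jig',tojig(C),'tcp',tojig(robot.get_obs()['tool_pos']))
def posts(s,box,amin=60):
    H=hsv(s)
    for a,c,m in blobs((H[...,1]<50)&(H[...,2]>200),box,amin):
        ys,xs=np.where(m); p=back(s,c,.03)[0]; print('post',a,c,(xs.min(),xs.max(),ys.min(),ys.max()),p,tojig(p))
E
python3 - <<'E'
from h import *
o=robot.get_obs(); print(o['time'],o['tool_pos'],o['ee_rot'],o['width'],o['qvel'],o['wrist_force'])
s=cams.snapshot('wrist'); save(s,'w6.png')
import pickle; pickle.dump(s,open('w6.pkl','wb'))
report(s,(190,5,180,255),(25,225),(240,325))
E
```

```text
7.4 [ 0.45520337 -0.06501023  0.01084682] [ 3.13930266e+00 -1.15020729e-03 -1.02140980e-01] 0.028206905438128704 [ 0.06083065 -0.0023457   0.00477642 -0.00247754 -0.00315465  0.05571323] [-0.07254588 -0.01787204 -0.32966908]
L [431.4  23.2] yaw -0.0977
R [491.8   8.5] yaw -0.1038
T [468.1  62.9] yaw -0.1002
B [458.4 -57.1] yaw -0.1605
w 0.061597485 len 0.12033072
yaw -0.10074687 rel 0.021253131 C [0.46034363 0.00337127] jig [-0.00013581 -0.08810008] tcp [ 0.00307221 -0.15628349]
```

View pics/w6.png

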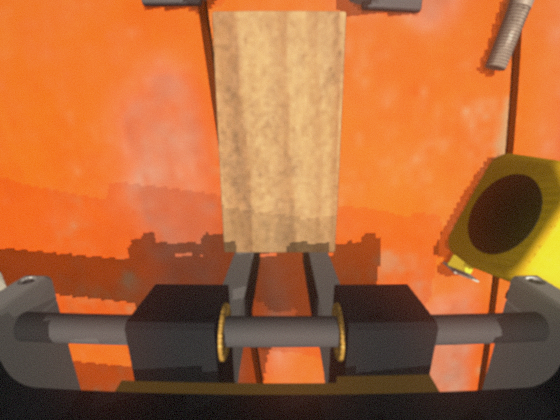

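Run:
```python
from h import *
import pickle
for n in ('scene','top'):
    s=cams.snapshot(n); save(s,n+'6.png'); pickle.dump(s,open(n+'6.pkl','wb'))
a=cv2.imread('pics/top6.png')[190:290,180:360]; a=cv2.resize(a,None,fx=4,fy=4,interpolation=cv2.INTER_CUBIC); cv2.imwrite('pics/top6z.png',a)
a=cv2.imread('pics/scene6.png')[180:330,220:370]; a=cv2.resize(a,None,fx=4,fy=4,interpolation=cv2.INTER_CUBIC); cv2.imwrite('pics/scene6z.png',a)
```

```text
(no output)
```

View pics/top6z.png

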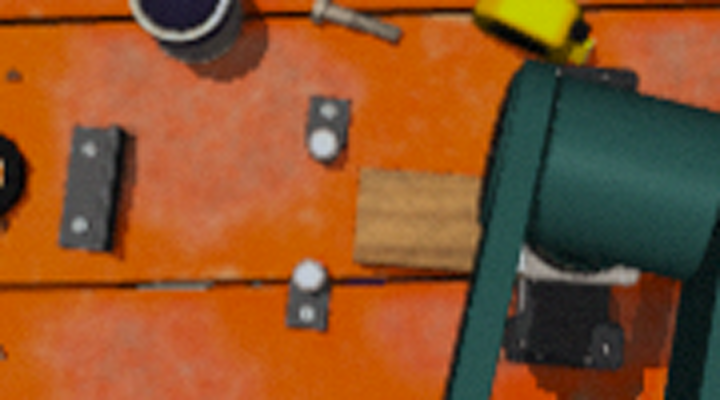

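View pics/scene6z.png

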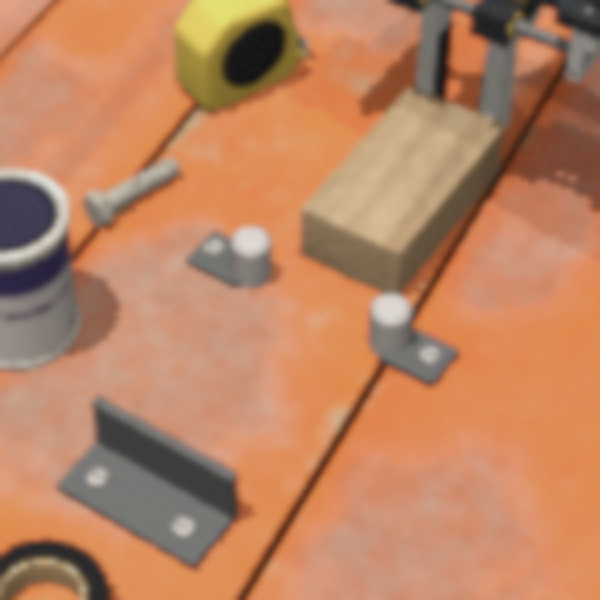

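Run:
```python
from h import *
import pickle
S=pickle.load(open('scene6.pkl','rb')); T=pickle.load(open('top6.pkl','rb'))
def ana(n,s,f,p,st,zst):
    F=back(s,f,.038)[:,:2]; P=back(s,p,.03)[:,:2]; Q=back(s,st,zst)[:,:2]
    M=P.mean(0); d=P[1]-P[0]; y=np.arctan2(d[1],d[0]); u=d/np.linalg.norm(d); v=np.array([-u[1],u[0]])
    print(n,'post dist',np.linalg.norm(d),'mid',M,'yaw',y)
    print(' front corners jig',[( (q-M)@u,(q-M)@v) for q in F],'w',np.linalg.norm(F[1]-F[0]))
    print(' stop',[( (q-M)@u,(q-M)@v) for q in Q])
ana('scene',S,[(319.25,242.25),(295.75,233)],[(317.75,257),(282.75,240.25)],[(279,299.75),(244,280)],.036)
ana('top',T,[(268.75,256),(269.75,232.5)],[(257.5,258.75),(261,225.75)],[(206.75,252.5),(211,222)],0)
posts(S,(265,230,75,50),8); posts(T,(245,205,30,75),8)
```

```text
scene post dist 0.08720593827977383 mid [0.46936298 0.09381157] yaw -0.11655430717079729
 front corners jig [(np.float64(-0.02823994665024673), np.float64(-0.031324579619708796)), (np.float64(0.028012418259778828), np.float64(-0.02713305756673395))] w 0.05640830980530483
 stop [(np.float64(-0.040671375422716746), np.float64(0.138380011986713)), (np.float64(0.04326355453107597), np.float64(0.1369375699339135))]
top post dist 0.08781283980792128 mid [0.46969016 0.08756923] yaw -0.12103556075104344
 front corners jig [(np.float64(-0.0341242096938297), np.float64(-0.028944860546602277)), (np.float64(0.027439482944938302), np.float64(-0.025285314925849175))] w 0.06167236435771756
 stop [(np.float64(-0.04010543023320132), np.float64(0.14107720123059375)), (np.float64(0.044129657705885575), np.float64(0.1398906829182758))]
post 40 [282.2 239.5] (np.int64(279), np.int64(286), np.int64(237), np.int64(242)) [0.51474753 0.0872809  0.03      ] [0.04365212 0.00180669]
post 45 [317.11 256.62] (np.int64(313), np.int64(321), np.int64(254), np.int64(260)) [0.42766884 0.09851543 0.03      ] [-0.04414655  0.00236045]
post 15 [260.4 225.4] (np.int64(259), np.int64(262), np.int64(224), np.int64(227)) [0.51424916 0.08385113 0.03      ] [ 0.04357485 -0.00165824]
post 16 [256.75 258.38] (np.int64(255), np.int64(259), np.int64(257), np.int64(260)) [0.4271144  0.09482937 0.03      ] [-0.04424829 -0.00136569]
```

The stop and the post blobs put the jig yaw near -0.127. The block is at jig (0.3, -88) mm with θ≈0.026. I'll turn it the rest of the way, then back off and look from above.

Call:
jog_arm --series '[{"x":-0.0006,"y":-0.003,"z":0,"rx":0,"ry":0,"rz":0.6},{"x":-0.0006,"y":-0.003,"z":0,"rx":0,"ry":0,"rz":0.5},{"x":-0.0004,"y":-0.001,"z":0,"rx":0,"ry":0,"rz":0.2},{"x":0,"y":0,"z":0,"rx":0,"ry":0,"rz":0}]'

```text
time: 7.88
tool_pos: [0.4545, -0.0583, 0.0108]
ee_rot: [3.139, -0.001, -0.128]
wrist_force: [0.3, -0.8, -0.2]
width: 0.0282
```

```bash
sed -i 's/JY=-0.122/JY=-0.127/' h.py
python3 - <<'E'
from h import *
o=robot.get_obs(); print(o['time'],o['tool_pos'],o['ee_rot'],o['qvel'],o['wrist_force'])
s=cams.snapshot('wrist'); save(s,'w7.png')
report(s,(190,5,180,255),(25,225),(240,325))
E
```

```text
7.8833 [ 0.45449236 -0.05829446  0.01083624] [ 3.13872010e+00 -1.23245073e-03 -1.27616765e-01] [-8.54901524e-05 -5.93718061e-04  1.21476861e-03 -2.10980206e-03
 -1.16782436e-03  5.86649398e-03] [ 0.27849119 -0.77770912 -0.20547355]
L [431.9  22.2] yaw -0.1275
R [492.9  14.3] yaw -0.1294
T [470.6  69.2] yaw -0.1256
B [459.2 -51. ] yaw -0.2189
w 0.06154869 len 0.12071258
yaw -0.1284827 rel -0.0014826953 C [0.46132624 0.0099258 ] jig [ 0.0004492  -0.08147346] tcp [ 0.00231469 -0.1500399 ]
```

Call:
jog_arm --series '[{"x":0,"y":0.006,"z":0,"rx":0,"ry":0,"rz":0},{"x":0,"y":0.006,"z":0,"rx":0,"ry":0,"rz":0},{"x":0,"y":0,"z":-0.02,"rx":0,"ry":0,"rz":0},{"x":0,"y":0,"z":-0.035,"rx":0,"ry":0,"rz":0},{"x":0,"y":0,"z":-0.035,"rx":0,"ry":0,"rz":0},{"x":0,"y":0,"z":-0.035,"rx":0,"ry":0,"rz":0},{"x":0,"y":0,"z":-0.02,"rx":0,"ry":0,"rz":0},{"x":0,"y":0,"z":0,"rx":0,"ry":0,"rz":0},{"x":0,"y":0,"z":0,"rx":0,"ry":0,"rz":0}]'

```text
time: 8.68
tool_pos: [0.4498, -0.0736, 0.1587]
ee_rot: [3.141, 0.007, -0.131]
wrist_force: [0.1, -0.1, -0.8]
width: 0.0281
```

Run:
```python
from h import *
o=robot.get_obs(); print(o['time'],o['tool_pos'],o['ee_rot'],o['qvel'],o['wrist_force'])
s=cams.snapshot('wrist'); save(s,'w8.png'); import pickle; pickle.dump(s,open('w8.pkl','wb'))
```

```text
8.6833 [ 0.44976617 -0.07363401  0.15873406] [ 3.14084361  0.006913   -0.13069206] [-0.01139274 -0.01612399 -0.03303568  0.0026952   0.00456212 -0.00541889] [ 0.11568992 -0.06562197 -0.83838126]
```

View pics/w8.png

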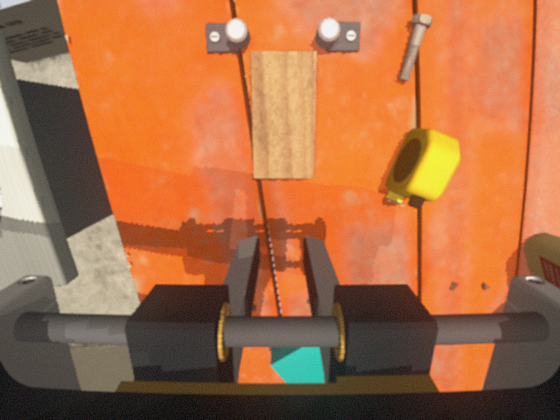

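The wrist view shows the block (columns 250–316, rows 51–179) square in front of the gap, with post tops at (236,30) and (329,30).

Run:
```python
from h import *
import pickle
s=pickle.load(open('w8.pkl','rb'))
report(s,(240,42,90,150),(58,172),(256,312))
posts(s,(200,8,165,50))
```

```text
L [431.4  18.8] yaw -0.1361
R [492.7   9.9] yaw -0.1293
T [472.4  69.2] yaw -0.1316
B [452.7 -49.1] yaw -0.1192
w 0.061996758 len 0.11987766
yaw -0.1327163 rel -0.005716294 C [0.4615025  0.01012418] jig [ 0.0005989  -0.08125436] tcp [-0.00045073 -0.16580569]
post 297 [235.65  28.82] (np.int64(226), np.int64(245), np.int64(19), np.int64(39)) [0.42779216 0.09619437 0.03      ] [-0.04374149 -0.00014706]
post 302 [329.24  27.97] (np.int64(319), np.int64(339), np.int64(18), np.int64(38)) [0.5147951  0.08538993 0.03      ] [0.04392923 0.00015521]
post 71 [350.76  35.04] (np.int64(347), np.int64(355), np.int64(31), np.int64(40)) [0.5343463  0.07684994 0.03      ] [ 0.06440464 -0.00583967]
post 71 [214.1   36.17] (np.int64(210), np.int64(218), np.int64(32), np.int64(41)) [0.40656497 0.09280055 0.03      ] [-0.06436787 -0.00620216]
```

Call:
jog_arm --series '[{"x":0.0005,"y":0,"z":0.02,"rx":0,"ry":0.4,"rz":-0.3},{"x":0,"y":0,"z":0.035,"rx":0,"ry":0,"rz":0},{"x":0,"y":0,"z":0.03,"rx":0,"ry":0,"rz":0},{"x":0,"y":0,"z":0.02,"rx":0,"ry":0,"rz":0},{"x":0,"y":0,"z":0.01,"rx":0,"ry":0,"rz":0},{"x":0,"y":0,"z":0,"rx":0,"ry":0,"rz":0},{"x":0,"y":0,"z":0,"rx":0,"ry":0,"rz":0}]'

```text
time: 9.32
tool_pos: [0.4411, -0.0724, 0.0259]
ee_rot: [-3.139, 0.019, -0.127]
wrist_force: [-0.6, 0.2, -0.1]
width: 0.0283
```

```bash
cat > st.py <<'E'
from h import *
o=robot.get_obs(); print(o['time'],np.round(o['tool_pos'],4),np.round(o['ee_rot'],4),np.round(o['wrist_force'],1),o['width'],'jig',tojig(o['tool_pos']))
E
python3 st.py
```

```text
9.3167 [ 0.4411 -0.0724  0.0259] [-3.139   0.0192 -0.1265] [-0.6  0.2 -0.1] 0.028251722613018143 jig [-0.00917294 -0.16574562]
```

Call:
jog_arm --series '[{"x":0.005,"y":0,"z":0.005,"rx":-0.1,"ry":1.0,"rz":0},{"x":0.004,"y":0,"z":0.005,"rx":0,"ry":0,"rz":0},{"x":0,"y":0,"z":0.003,"rx":0,"ry":0,"rz":0},{"x":0,"y":0,"z":0,"rx":0,"ry":0,"rz":0},{"x":0,"y":0,"z":0,"rx":0,"ry":0,"rz":0}]'

```text
time: 9.73
tool_pos: [0.4494, -0.0736, 0.0112]
ee_rot: [-3.14, 0.004, -0.127]
wrist_force: [0.5, 0.5, 0.3]
width: 0.0282
```

```bash
python3 st.py
```

```text
9.7333 [ 0.4494 -0.0736  0.0112] [-3.1403  0.0044 -0.1267] [0.5 0.5 0.3] 0.028209531430487458 jig [-0.00081344 -0.16583534]
```

Call:
jog_arm --series '[{"x":0.0005,"y":-0.005,"z":0,"rx":0,"ry":0.2,"rz":0},{"x":0,"y":-0.005,"z":0,"rx":0,"ry":0,"rz":0},{"x":0,"y":-0.004,"z":0,"rx":0,"ry":0,"rz":0},{"x":0,"y":-0.004,"z":0,"rx":0,"ry":0,"rz":0},{"x":0,"y":-0.004,"z":0,"rx":0,"ry":0,"rz":0},{"x":0,"y":-0.004,"z":0,"rx":0,"ry":0,"rz":0},{"x":0,"y":-0.002,"z":0,"rx":0,"ry":0,"rz":0},{"x":0,"y":0,"z":0,"rx":0,"ry":0,"rz":0}]'

```text
time: 10.4
tool_pos: [0.4554, -0.0433, 0.0136]
ee_rot: [3.142, -0.004, -0.126]
wrist_force: [0.5, -0.9, -0.9]
width: 0.0285
```

```bash
python3 st.py
python3 - <<'E'
from h import *
s=cams.snapshot('wrist'); save(s,'w9.png')
report(s,(190,5,180,255),(25,225),(240,325))
E
```

```text
10.4 [ 0.4554 -0.0433  0.0136] [ 3.1415 -0.0036 -0.1258] [ 0.5 -0.9 -0.9] 0.028544757242673677 jig [ 0.00130862 -0.13498819]
L [434.   38.2] yaw -0.1262
R [494.6  26. ] yaw -0.1318
T [464.5  85.3] yaw -0.1197
B [460.6 -36.7] yaw -0.2614
w 0.06162548 len 0.12149663
yaw -0.12897527 rel -0.0019752681 C [0.46338266 0.02498188] jig [ 0.00058207 -0.06627818] tcp [ 0.00131694 -0.135039  ]
```

View pics/w9.png

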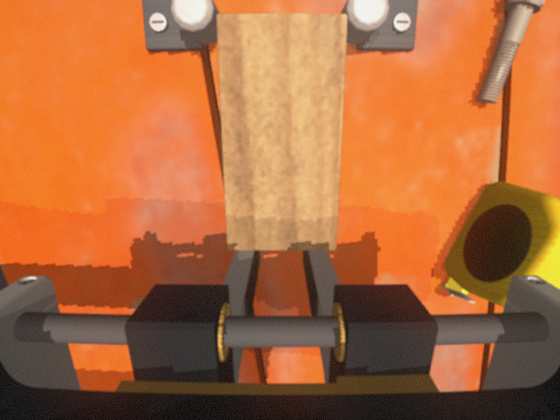

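The block's front is entering the gap, with the posts' inner edges at columns ~215 and ~348 and the block between 216 and 347. I'll keep pushing straight.

Call:
jog_arm --series '[{"x":-0.0003,"y":-0.003,"z":0.0015,"rx":0,"ry":-0.2,"rz":0},{"x":0,"y":-0.004,"z":0,"rx":0,"ry":0,"rz":0},{"x":0,"y":-0.004,"z":0,"rx":0,"ry":0,"rz":0},{"x":0,"y":-0.004,"z":0,"rx":0,"ry":0,"rz":0},{"x":0,"y":-0.004,"z":0,"rx":0,"ry":0,"rz":0},{"x":0,"y":-0.002,"z":0,"rx":0,"ry":0,"rz":0}]'

```text
time: 10.95
tool_pos: [0.4582, -0.0216, 0.0123]
ee_rot: [3.14, -0.0, -0.127]
wrist_force: [0.3, -0.8, 0.6]
width: 0.0283
```

```bash
python3 st.py
python3 - <<'E'
from h import *
s=cams.snapshot('wrist'); save(s,'w10.png')
report(s,(214,5,135,255),(55,225),(240,325))
E
```

```text
10.95 [ 0.4582 -0.0216  0.0123] [ 3.1405e+00 -4.0000e-04 -1.2730e-01] [ 0.3 -0.8  0.6] 0.028342135835252972 jig [ 0.00137837 -0.11316409]
L [434.7  42.2] yaw -0.1304
R [497.8  47.9] yaw -0.1395
T [471.1 106.8] yaw -0.1205
B [462.8 -14.7] yaw -0.2409
w 0.06171465 len 0.12149601
yaw -0.1349563 rel -0.007956296 C [0.46652478 0.0468563 ] jig [ 0.00092829 -0.04418195] tcp [ 0.00136487 -0.11288797]
```

View pics/w10.png

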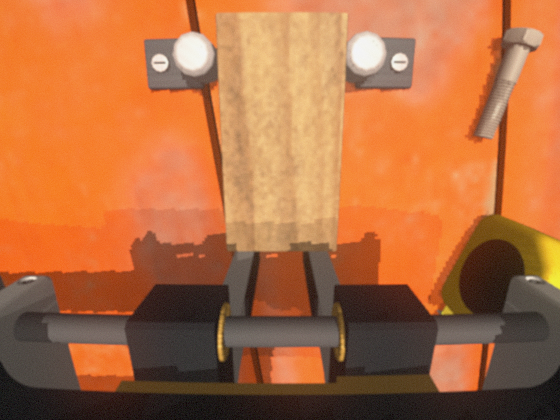

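The block's front is through the gap without contact. I'll continue straight.

Call:
jog_arm --series '[{"x":-0.0003,"y":-0.004,"z":0.001,"rx":0,"ry":0,"rz":0},{"x":0,"y":-0.005,"z":0,"rx":0,"ry":0,"rz":0},{"x":0,"y":-0.005,"z":0,"rx":0,"ry":0,"rz":0},{"x":0,"y":-0.005,"z":0,"rx":0,"ry":0,"rz":0},{"x":0,"y":-0.005,"z":0,"rx":0,"ry":0,"rz":0},{"x":0,"y":-0.005,"z":0,"rx":0,"ry":0,"rz":0},{"x":0,"y":-0.005,"z":0,"rx":0,"ry":0,"rz":0},{"x":0,"y":-0.003,"z":0,"rx":0,"ry":0,"rz":0}]'

```text
time: 11.67
tool_pos: [0.4631, 0.019, 0.0113]
ee_rot: [3.14, -0.001, -0.127]
wrist_force: [0.4, -1.3, 0.3]
width: 0.0282
```

```bash
python3 st.py
python3 - <<'E'
from h import *
s=cams.snapshot('wrist'); save(s,'w11.png')
report(s,(214,5,135,255),(25,225),(240,325))
E
```

```text
11.6667 [0.4631 0.019  0.0113] [ 3.1405e+00 -6.0000e-04 -1.2730e-01] [ 0.4 -1.3  0.3] 0.0281950228646836 jig [ 0.0010535  -0.07228069]
L [442.9 107.6] yaw -0.1362
R [504.9 105.6] yaw -0.1323
T [479.3 146.7] yaw -0.1288
B [467.8  26.1] yaw -0.2228
w 0.061675012 len 0.12108468
yaw -0.1342519 rel -0.0072518885 C [0.47130835 0.0872159 ] jig [ 0.00056144 -0.00354151] tcp [ 0.00104067 -0.07180848]
```

View pics/w11.png

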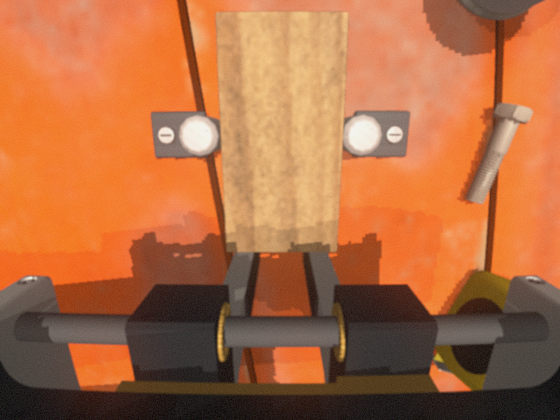

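Call:
jog_arm --series '[{"x":-0.0002,"y":-0.005,"z":0,"rx":0,"ry":0,"rz":0},{"x":0,"y":-0.005,"z":0,"rx":0,"ry":0,"rz":0},{"x":0,"y":-0.005,"z":0,"rx":0,"ry":0,"rz":0},{"x":0,"y":-0.005,"z":0,"rx":0,"ry":0,"rz":0},{"x":0,"y":-0.005,"z":0,"rx":0,"ry":0,"rz":0},{"x":0,"y":-0.005,"z":0,"rx":0,"ry":0,"rz":0},{"x":0,"y":-0.005,"z":0,"rx":0,"ry":0,"rz":0},{"x":0,"y":-0.005,"z":0,"rx":0,"ry":0,"rz":0},{"x":0,"y":-0.005,"z":0,"rx":0,"ry":0,"rz":0},{"x":0,"y":-0.005,"z":0,"rx":0,"ry":0,"rz":0},{"x":0,"y":-0.003,"z":0,"rx":0,"ry":0,"rz":0}]'

```text
time: 12.63
tool_pos: [0.4702, 0.0773, 0.0112]
ee_rot: [3.141, -0.0, -0.127]
wrist_force: [0.2, -1.3, 1.2]
width: 0.028
```

```bash
python3 st.py
python3 - <<'E'
from h import *
s=cams.snapshot('wrist'); save(s,'w12.png')
report(s,(214,13,135,240),(30,185),(240,325))
E
```

```text
12.6333 [0.4702 0.0773 0.0112] [ 3.1405e+00 -3.0000e-04 -1.2740e-01] [ 0.2 -1.3  1.2] 0.02799472176393099 jig [ 0.0007271  -0.01354669]
L [450.2 166. ] yaw -0.1279
R [510.4 150.2] yaw -0.1256
T [483.8 204.4] yaw -0.1272
B [467.2  86.8] yaw -0.1262
w 0.06168786 len 0.1187522
yaw -0.12673134 rel 0.00026866794 C [0.47855252 0.14460674] jig [0.0004782  0.05430466] tcp [ 0.00071182 -0.01306076]
```

View pics/w12.png

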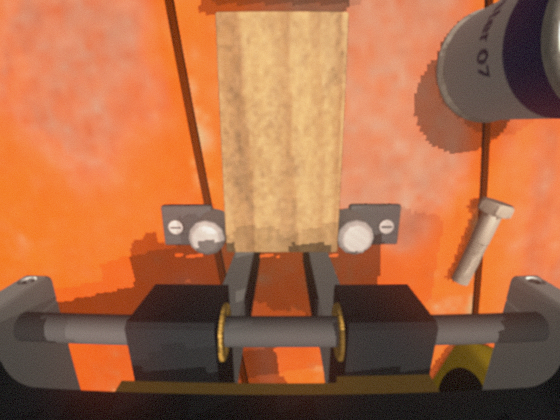

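About 21 mm remains, and the fingers have around 6 mm of clearance from each post. I'll continue more slowly.

Call:
jog_arm --series '[{"x":0,"y":-0.004,"z":0,"rx":0,"ry":0,"rz":0},{"x":0,"y":-0.004,"z":0,"rx":0,"ry":0,"rz":0},{"x":0,"y":-0.004,"z":0,"rx":0,"ry":0,"rz":0},{"x":0,"y":-0.002,"z":0,"rx":0,"ry":0,"rz":0},{"x":0,"y":-0.0015,"z":0,"rx":0,"ry":0,"rz":0}]'

```text
time: 13.1
tool_pos: [0.4723, 0.0944, 0.0112]
ee_rot: [3.141, -0.0, -0.127]
wrist_force: [-2.0, -1.5, 0.6]
width: 0.0282
```

```bash
python3 st.py
```

```text
13.1 [0.4723 0.0944 0.0112] [ 3.1406e+00 -1.0000e-04 -1.2730e-01] [-2.  -1.5  0.6] 0.02815719713801137 jig [0.00062277 0.00371471]
```

Call:
jog_arm --series '[{"x":0,"y":-0.0015,"z":0,"rx":0,"ry":0,"rz":0},{"x":0,"y":-0.0015,"z":0,"rx":0,"ry":0,"rz":0}]'

```text
time: 13.27
tool_pos: [0.4727, 0.0976, 0.0112]
ee_rot: [3.14, -0.0, -0.127]
wrist_force: [-0.6, -0.9, 0.5]
width: 0.0284
```

```bash
python3 st.py
python3 - <<'E'
from h import *
s=cams.snapshot('wrist'); save(s,'w13.png')
E
```

```text
13.2667 [0.4727 0.0976 0.0112] [ 3.1404e+00 -1.0000e-04 -1.2720e-01] [-0.6 -0.9  0.5] 0.02839255360226968 jig [0.00065272 0.00695173]
```

View pics/w13.png

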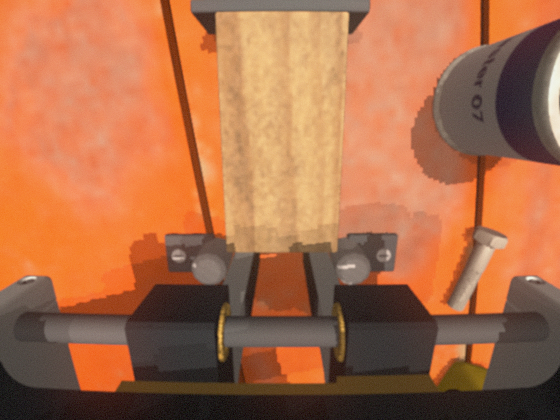

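The block's front is right at the stop's edge (row ~12), but there's no reaction force yet. I'll creep forward until the force rises.

Call:
jog_arm --series '[{"x":0,"y":-0.001,"z":0,"rx":0,"ry":0,"rz":0},{"x":0,"y":-0.001,"z":0,"rx":0,"ry":0,"rz":0}]'

```text
time: 13.48
tool_pos: [0.4728, 0.0976, 0.0112]
ee_rot: [3.135, -0.0, -0.127]
wrist_force: [-0.9, -4.8, 1.7]
width: 0.0282
```

Call:
jog_arm --series '[{"x":0,"y":-0.001,"z":0,"rx":0,"ry":0,"rz":0}]'

```text
time: 13.57
tool_pos: [0.4729, 0.0975, 0.0112]
ee_rot: [3.133, 0.0, -0.127]
wrist_force: [-0.2, -5.0, 2.0]
width: 0.0286
```

Call:
jog_arm --series '[{"x":0,"y":-0.001,"z":0,"rx":0,"ry":0,"rz":0}]'

```text
time: 13.65
tool_pos: [0.4728, 0.0975, 0.0112]
ee_rot: [3.131, 0.0, -0.127]
wrist_force: [-0.7, -5.3, 1.5]
width: 0.0283
```

The TCP has stopped at jig y≈6.9 mm, so the block is at about 75.5 mm, and the force is rising. I'll press a little more firmly to seat it.

Call:
jog_arm --series '[{"x":0,"y":-0.003,"z":0,"rx":0.5,"ry":0,"rz":0},{"x":0,"y":-0.003,"z":0,"rx":0,"ry":0,"rz":0}]'

```text
time: 13.82
tool_pos: [0.473, 0.0975, 0.0113]
ee_rot: [3.127, 0.001, -0.126]
wrist_force: [-1.8, -11.1, 3.2]
width: 0.028
```

```bash
python3 st.py
python3 - <<'E'
from h import *
s=cams.snapshot('wrist'); save(s,'w14.png')
report(s,(214,13,135,240),(30,185),(240,325))
a=cv2.imread('pics/w14.png')[0:100,180:390]; cv2.imwrite('pics/w14z.png',cv2.resize(a,None,fx=3.6,fy=3.6,interpolation=cv2.INTER_CUBIC))
s=cams.snapshot('scene'); save(s,'scene14.png')
a=cv2.imread('pics/scene14.png')[180:330,200:370]; cv2.imwrite('pics/s14z.png',cv2.resize(a,None,fx=4,fy=4,interpolation=cv2.INTER_CUBIC))
E
```

```text
13.8167 [0.473  0.0975 0.0113] [ 3.127e+00  6.000e-04 -1.265e-01] [ -1.8 -11.1   3.2] 0.02797923014188586 jig [0.00092695 0.00682486]
L [452.8 186.5] yaw -0.1223
R [513.4 172.9] yaw -0.123
T [486.5 224.4] yaw -0.1266
B [471.8 107.1] yaw -0.1267
w 0.061799087 len 0.11821533
yaw -0.12268388 rel 0.0043161213 C [0.48123473 0.164621  ] jig [0.00060383 0.07449745] tcp [0.00095284 0.00679444]
```

View pics/w14z.png

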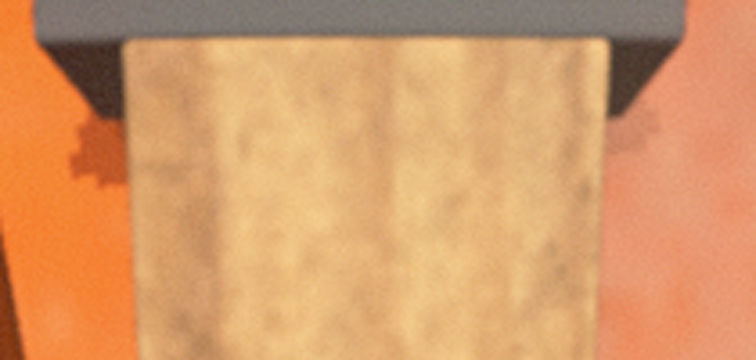

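View pics/s14z.png

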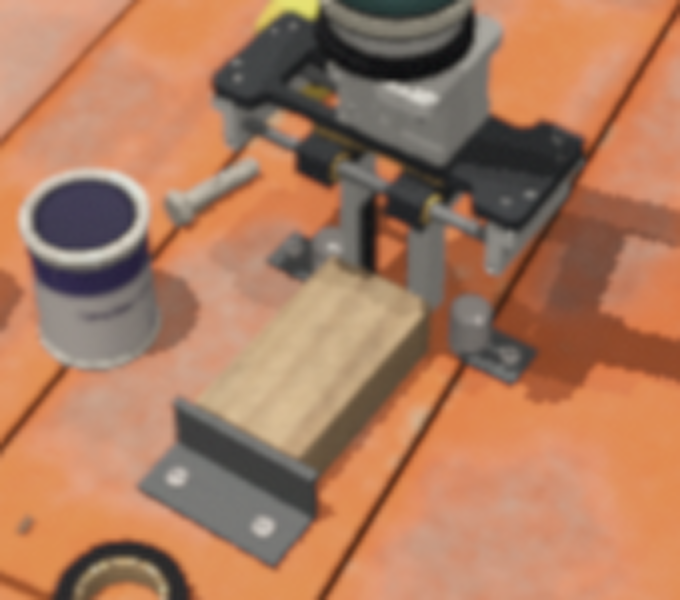

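The block's front end is flush with the stop across its full width. Now I'll draw the fingers straight back out of the gap.

Call:
jog_arm --series '[{"x":-0.0005,"y":0.004,"z":0,"rx":0.6,"ry":0,"rz":0},{"x":0,"y":0.006,"z":0,"rx":0,"ry":0,"rz":0},{"x":0,"y":0.01,"z":0,"rx":0,"ry":0,"rz":0},{"x":0,"y":0.01,"z":0,"rx":0,"ry":0,"rz":0}]'

```text
time: 14.25
tool_pos: [0.4685, 0.0688, 0.0111]
ee_rot: [-3.14, 0.001, -0.125]
wrist_force: [-0.0, -0.3, 0.2]
width: 0.0282
```

```bash
python3 st.py
```

```text
14.25 [0.4685 0.0688 0.0111] [-3.1401e+00  9.0000e-04 -1.2510e-01] [-0.  -0.3  0.2] 0.02820729393651055 jig [ 0.00014572 -0.02213978]
```

Call:
jog_arm --series '[{"x":0,"y":0.015,"z":0,"rx":0,"ry":0,"rz":0},{"x":0,"y":0.02,"z":0,"rx":0,"ry":0,"rz":0},{"x":0,"y":0.015,"z":-0.01,"rx":0,"ry":0,"rz":0},{"x":0,"y":0,"z":-0.03,"rx":0,"ry":0,"rz":0},{"x":0,"y":0,"z":-0.035,"rx":0,"ry":0,"rz":0},{"x":0,"y":0,"z":-0.035,"rx":0,"ry":0,"rz":0},{"x":0,"y":0,"z":-0.03,"rx":0,"ry":0,"rz":0},{"x":0,"y":0,"z":0,"rx":0,"ry":0,"rz":0},{"x":0,"y":0,"z":0,"rx":0,"ry":0,"rz":0}]'

```text
time: 15.0
tool_pos: [0.4579, 0.0113, 0.1535]
ee_rot: [-3.134, 0.008, -0.132]
wrist_force: [-0.2, -0.7, -1.1]
width: 0.0284
```

```bash
python3 st.py
python3 - <<'E'
from h import *
for n in ('wrist','top','scene'):
    s=cams.snapshot(n); save(s,n+'15.png')
    import pickle; pickle.dump(s,open(n+'15.pkl','wb'))
E
```

```text
15.0 [0.4579 0.0113 0.1535] [-3.1338  0.0081 -0.1318] [-0.2 -0.7 -1.1] 0.02839755874929045 jig [-0.00314764 -0.08055107]
```

View pics/wrist15.png

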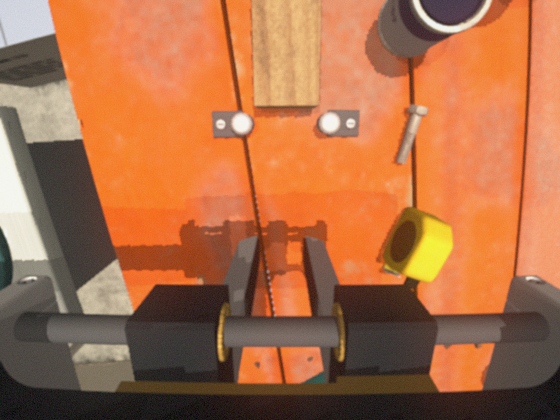

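View pics/scene15.png

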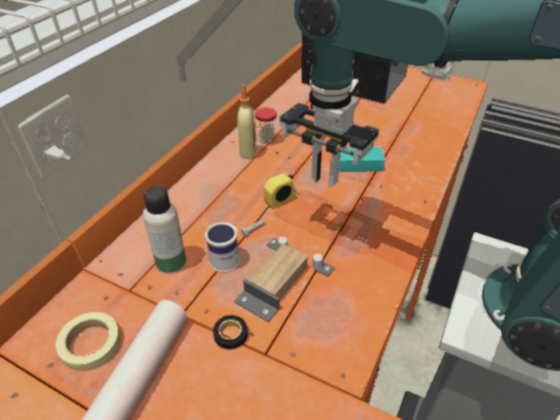

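View pics/top15.png

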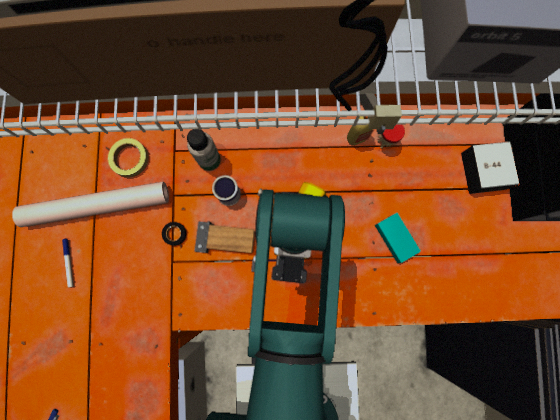

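The block is home between the posts and the stop, and nothing around it has visibly moved. I'll take one last wrist look over the stop in case the block rebounded.

Call:
jog_arm --series '[{"x":0.003,"y":-0.03,"z":-0.01,"rx":-0.4,"ry":0.4,"rz":-0.3},{"x":0,"y":-0.03,"z":0,"rx":0,"ry":0,"rz":0},{"x":0,"y":-0.01,"z":0,"rx":0,"ry":0,"rz":0},{"x":0,"y":0,"z":0,"rx":0,"ry":0,"rz":0},{"x":0,"y":0,"z":0,"rx":0,"ry":0,"rz":0}]'

```text
time: 15.57
tool_pos: [0.4646, 0.0809, 0.1525]
ee_rot: [3.138, 0.021, -0.129]
wrist_force: [-0.1, -0.6, -0.1]
width: 0.028
```

```bash
python3 st.py
python3 - <<'E'
from h import *
s=cams.snapshot('wrist'); save(s,'w16.png'); import pickle; pickle.dump(s,open('w16.pkl','wb'))
a=cv2.imread('pics/w16.png')[0:220,180:400]; cv2.imwrite('pics/w16z.png',cv2.resize(a,None,fx=2.7,fy=2.7,interpolation=cv2.INTER_CUBIC))
E
```

```text
15.5667 [0.4646 0.0809 0.1525] [ 3.1383  0.0213 -0.1291] [-0.1 -0.6 -0.1] 0.027950065758090933 jig [-0.00526155 -0.01065238]
```

View pics/w16z.png

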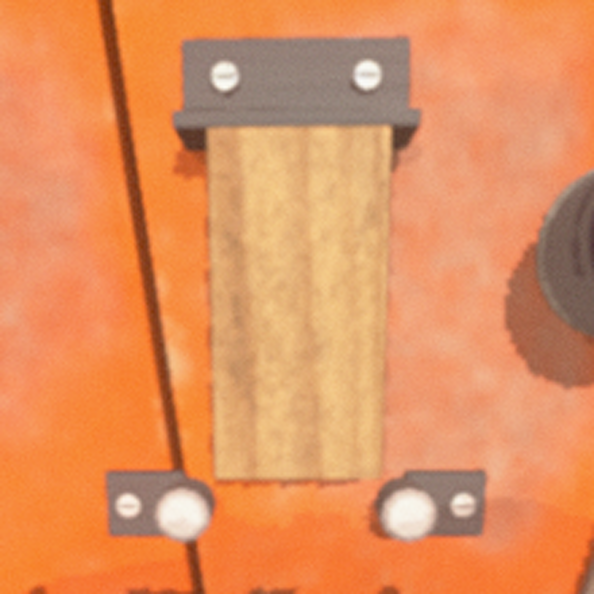

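The zoomed view shows the front end flush along the stop's face (row ~125), the block square, and its rear end past the posts. The fingers are 150 mm up. I'll hand in the job.

Run:
```python
from h import *
import pickle
s=pickle.load(open('w16.pkl','rb'))
try: report(s,(250,40,80,142),(52,172),(262,318))
except Exception as e: print(e)
posts(s,(215,165,150,50))
print(ticket.close_job())
```

```text
L [450.5 169.5] yaw -0.1236
R [513.4 166.7] yaw -0.1247
T [488.1 229.9] yaw -0.1668
B [473.  106.5] yaw -0.1253
w 0.06275851 len 0.124311514
yaw -0.124141455 rel 0.0028585494 C [0.48217395 0.17013273] jig [0.00083737 0.08008376] tcp [-0.00537775 -0.01094063]
post 219 [247.06 189.98] (np.int64(239), np.int64(256), np.int64(182), np.int64(198)) [0.42806687 0.09751124 0.03      ] [-0.04363579  0.00119399]
post 224 [331.17 189.98] (np.int64(323), np.int64(339), np.int64(182), np.int64(198)) [0.51462305 0.08667345 0.03      ] [0.043596  0.0014066]
the job is handed in; nothing more can be done
None
```

The pine block is through the gap, with its leading end flush against the stop, and I handed the job in at about 15.6 s of the 64 s allowed. I pushed its rear end with two partly open fingertips and turned it square over the first ~90 mm. After checking from above that it was lined up, I pushed it straight through until it met the stop. I seated it with about 11 N, then drew the fingers straight back and lifted them clear.

**Last checks**
- **Flush:** the last wrist picture shows the leading end tight along the stop's face, the block square to within about 0.003 rad, and the rear end past the posts.
- **Position:** at the stop, the fingertip position put the block's origin at jig y ≈ 75.5 mm, and the wrist picture gave 74.5 mm; fully home is 76 mm. In x it was within about 1 mm of centre.
- **Surroundings:** the tape measure, tin, bolt and black tape looked unmoved, judged by eye only. The fingers were about 150 mm above the bench, touching nothing.

**One disagreement:** the last automatic fit gave y = 80 mm and a length of 124 mm. Its front edge was off, with a yaw of -0.167 against -0.124 for the sides, probably because it took in part of the stop's edge. I relied on its rear edge and sides instead, which agree with the block being home.

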